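# Open the stuck polishing-paste jar

## Robot

A 6-joint arm with a two-finger parallel gripper is mounted at the origin on the work surface. World frame = base frame: x ahead of the robot, y to its left, z up, the work surface at z = 0. Lengths are in m, angles in rad, forces in N, time in s.
With the tool pointing down it reaches from about 0.425 to 0.95 m from the base axis. Payload 3.5 kg.
Tool frame: the origin (TCP) lies midway between the tips of the shut fingers; the grasp point (between the pads) lies 19 mm behind it; z points along the fingers, y is the line along which they close (so a half turn about z gives the same grasp; the last joint's range is limited). The gripper opens to 85 mm and grips with 20 to 120 N. Pads are 22 mm wide; open, the fingers measure 114 mm over their backs; the gripper's body (76 mm by 85 mm) begins 54 mm behind the grasp point. The pads swing forward as they close: fully open they stand 13 mm farther back than shut.
Start: joints at [0.952, 0.286, 1.577, -0, 1.279, -0.15], TCP at [0.305, 0.602, 0.231] pointing down, gripper open.
Joint ranges: [-2.77, 2.77], [-0.9, 2.22], [0.21, 2.48], [-1.53, 4.67], [0.24, 2.81], [-2.84, 2.84]. Speed limits (rad/s): [2.79, 2.79, 3.14, 3.14, 3.14, 3.14].

## Interface

Orientations are given as a unit quaternion [x, y, z, w].
In Python, from workcell import arm gives the robot as it stands. Calls block until the motion is done:
- arm.move_ptp(position, orientation): joint-space move of the TCP to a pose.
- arm.move_l(position, rotation=None, speed=0.15): straight line of the TCP; rotation=None keeps the orientation; speed is the mean speed in m/s.
- arm.goto_joints(angles): joint-space move.
- arm.move_gripper(opening, force=None): finger opening in m; force is the grip in N (None keeps the last); returns when the fingers have stopped.
- arm.pause(seconds).
- arm.inverse_kinematics(position, orientation): joint angles nearest the present ones, or None.
- arm.observe(): the state.
- arm.grab_frame(name): name is "scene" or "top" or "wrist"; returns (picture, depth): 400x640x3 uint8, red, green, blue; 400x640 float32, m along the optical axis (not along the pixel's ray), 0 where there is no reading.
- arm.get_calibration(name): a dict with "fx", "fy", "cx", "cy" (pixels), "rvec" (rotation vector, rad) and "tvec" (3), from world to camera coordinates, as OpenCV has them; the wrist camera has in their place "tool_from_camera" (4x4, takes a point from camera to tool coordinates, whose origin is the TCP and whose axes are the flange's). Camera axes: x right, y down, z forward; pixel columns grow to the right and rows downward; lengths in m; the calibration is good to about 2 mm. A picture is of the moment at which its call begins: read the wrist's pose just before it. get_calibration takes no time and is no camera call.
A pose or a line that the arm cannot do raises arm.MotionError and nothing moves.
- arm.finish_job(): hands the job in; it is judged then, once.
The state is a dict: "time_s": time; "qpos": joint angles; "qd": joint speeds; "effort": joint torques, N m; "tool_pos": TCP position; "eef_rot": TCP orientation; "wrist_force": force on the tool from outside, world axes, zero at the start; "wrist_torque": the same for the moment, N m; "opening": finger opening in m; "gripper_force": force on a finger pad.
Only numpy, scipy, OpenCV 4.12 (cv2) and the standard library are available. Lean on these libraries where they do the work, as an engineer would, in place of code of your own. Each camera call takes 0.05 s, during which the arm holds its last target. There are 200 camera calls.

## Task

The black lid of the polishing-paste jar held in the bench clamp is stuck: grip it firmly, break it loose with a short hard anticlockwise twist, spin it round easily until it just comes up against its stop, without forcing it there, and lift it straight off; do not pry it or haul on it while it is still hooked. Then lay the lid gently, top side up, flat on the free part of the steel instrument tray and let go of it. Leave everything else on the bench, including the spatula in the tray, where it is.

Things in the scene. Friction and masses are not known exactly. Their poses are not given: they have to be found in the camera images.
- jar: The amber glass jar in its clamp, fixed to the bench: a 90 x 90 mm plate 12 mm thick with the upright round jar (60 mm across) in its middle. Origin on the bench under the jar's axis, z up. The jar's shoulder is 75 mm above the bench; above it, hidden under the lid, is the neck, 36 mm across, top 104.5 mm above the bench, with two opposite rim flanges 48 mm across, each ending in a gap with a stop behind it.
- lid: The jar's black plastic lid, 57 mm across, 34 mm high, about 60 g: a 16-sided tube with 3.4 mm walls, closed by a 6 mm disc. Origin at the centre of its underside, z up through its top. On the jar its underside is 77 mm above the bench, with 0.9 mm of play all round. Seated, lid x and jar x agree to a few degrees. It is smooth: a grip under about 40 N may slip on the hard twist.
- lid_top (a point): Centre of the lid's top. Seen from above the lid does not turn clockwise. Anticlockwise it is stuck: breaking it loose takes roughly 0.5 to 0.9 N m at 0.1 to 0.2 rad, by 0.5 rad it has sprung free; then it turns with almost no resistance up to stops 1.65 to 2.65 rad from the start: where differs each time and must be felt. They give 0.1 rad at about 1.5 N m, then are hard. Most wrists need two grasps.
- lid_lug (a point): One of the two lugs inside the lid, 22 mm from its axis towards lid +x (the other towards -x), under the thin grey rib on the top. They hook under the rim's flanges: the lid rises only 1.5 mm until it has turned to within 0.15 rad of the stops. There the lugs stand in the gaps and the lid lifts freely straight up; the neck reaches 27.5 mm into it.
- tray: Flat steel instrument tray, 160 mm (its x) by 220 mm (its y), rim 12 mm high, floor and walls 3 mm thick, fixed to the bench. Origin at the centre of its underside.
- tray_spot (a point): Point on the top face of the tray's floor (3 mm above the bench), the middle of its free part: 30 mm from the tray's centre to its -y side; axes as the tray's.
- spatula: Wax spatula with a wooden handle and steel blade, 130 mm long, lying in the tray along the tray's x, about 80 mm from the tray's centre on its +y side. Must stay there. Origin at the middle of its underside.
- dish: Small glass dappen dish, 28 mm across, 20 mm high, loose on the bench between jar and tray. Bystander. Origin at the centre of its underside.
- bottle: Amber bottle with a black cap, 48 mm across, 110 mm high, loose, behind. Bystander. Origin at the centre of its underside.
- blower: Black rubber blower bulb, 56 mm across, 75 mm high, loose, behind. Bystander. Origin at the centre of its underside.
- burblock: White bur block with small burs standing in it, 55 x 100 x 48 mm, loose, behind. Bystander. Origin at the centre of its underside.
- rack: Small pink compartment rack, 60 x 100 x 22 mm, loose, behind. Bystander. Origin at the centre of its underside.
- spray: White spray bottle, 72 mm across, 190 mm high, loose, at the left side. Bystander. Origin at the centre of its underside.
- handpiece: Steel dental handpiece, 150 mm long, 18 mm thick, lying loose at the right side. Bystander. Origin under its middle.
Not all that is in view belongs to the job. Of the things that look like the lid, the middle-sized one is meant. Leave any yellow look-alike of the jar alone.

How it is judged:
On the way, in this order (a step that is already met when the one before it is completed fails the run):
1. the lid is broken loose: turned at least 0.5 rad from its seat while still on the neck (angle between the x axis of lid and the x axis of jar, either way round above 0.5 rad and z of lid in the frame of jar below 0.085 m and horizontal distance between lid and jar below 0.01 m), for 0.05 s.
2. the lid is lifted clear above the neck (z of lid in the frame of jar above 0.108 m), for 0.05 s.
At the end, for the whole second after the job is handed in: The lid lies flat on the tray's floor (underside within 4 mm of it), top up (tilt under 0.1 rad), its centre within the tray's free part (52 mm to either side of the tray's centre along its x; from 85 mm on the -y side to 60 mm on the +y side of it), released and at rest (x of lid in the frame of tray between -0.052 and 0.052 m and y of lid in the frame of tray between -0.085 and 0.06 m and z of lid in the frame of tray_spot between -0.004 and 0.004 m and angle between lid's own z axis and vertical below 0.1 rad and linear speed of lid below 0.02 m/s); the robot touches nothing.
It fails at once if the lid is hauled up while hooked, pried, or forced on against its stops (over 60 N between it and the jar's rim and stops; about 1.3 N m of over-twist) (contact force between lid and jar above 60 N).
It fails at once if the lid is dropped or slammed on the tray (over 40 N between them) (contact force between lid and tray above 40 N).
It fails at once if the fingers press on the jar itself (over 15 N) (contact force between the fingers and jar above 15 N).
It fails at once if a bystander is pushed away (over 25 mm) (distance of any of spatula, dish, bottle, blower, burblock, rack, spray, handpiece from where it was at the start of the episode above 0.025 m).
It also fails if it takes over 72 s, if anything falls off the work surface, if the arm or the gripper's body presses on something with over 40 N, if the wrist force passes 120 N, or if a joint passes its speed limit or range.

## Working session

There is one attempt and no reset: what is moved stays moved. The work goes in short steps, each a Python script; the robot and the scene stay as the last script left them, time stands still between calls to the robot, and variables do not carry over. Pictures are saved under pics/ and viewed, at most 10 in all, crops included, and the job is handed in when it is done.

```bash
mkdir -p pics; ls; cat > h.py <<'E'
import numpy as np, cv2
from workcell import arm
from scipy.spatial.transform import Rotation as R
def cam(name):
    c=arm.get_calibration(name); K=np.array([[c['fx'],0,c['cx']],[0,c['fy'],c['cy']],[0,0,1.]])
    if 'rvec' in c:
        r=cv2.Rodrigues(np.array(c['rvec'],float))[0]; return K,r.T,-r.T@np.array(c['tvec'],float).ravel()
    s=arm.observe(); T=np.array(c['tool_from_camera']); q=R.from_quat(s['eef_rot']).as_matrix()
    return K,q@T[:3,:3],np.array(s['tool_pos'])+q@T[:3,3]
def onplane(C,px,z):
    K,Rm,o=C; d=(Rm@np.linalg.inv(K)@np.c_[np.atleast_2d(px),np.ones(len(np.atleast_2d(px)))].T).T
    return o+d*((z-o[2])/d[:,2])[:,None]
def cloud(C,depth):
    K,Rm,o=C; v,u=np.mgrid[:400,:640]; p=np.stack([(u-K[0,2])/K[0,0],(v-K[1,2])/K[1,1],np.ones(u.shape)],-1)*depth[...,None]
    return p@Rm.T+o
def save(n,im): cv2.imwrite(f'pics/{n}.png',im[...,::-1])
def down(yaw): # tool z down, tool x at angle yaw
    return (R.from_euler('z',yaw)*R.from_euler('x',np.pi)).as_quat()
E
python3 - <<'E'
from h import *
s=arm.observe();print({k:np.round(v,3) for k,v in s.items()})
for n in('top','scene'):
    C=cam(n);im,d=arm.grab_frame(n);save(n,im);np.savez(n,im=im,d=d);print(n,C[0][0,0],C[2])
print(R.from_quat(s['eef_rot']).as_matrix().round(3), np.array(arm.get_calibration('wrist')['tool_from_camera']).round(3))
E
```

```text
pics
{'time_s': np.float64(0.0), 'qpos': array([ 0.952,  0.287,  1.578, -0.   ,  1.279, -0.15 ]), 'qd': array([-0.001, -0.003, -0.001, -0.001,  0.002,  0.002]), 'effort': array([ 1.0000e-03, -4.0597e+01, -2.9263e+01, -0.0000e+00,  6.0000e-03,
       -0.0000e+00]), 'tool_pos': array([0.305, 0.602, 0.23 ]), 'eef_rot': array([ 0.232,  0.973, -0.001, -0.   ]), 'wrist_force': array([-0.481, -0.028, -0.082]), 'wrist_torque': array([-0.004, -0.018, -0.001]), 'gripper_force': np.float64(0.0), 'opening': np.float64(0.086)}
top 472.0577376818583 [0.38033005 0.01499112 1.38627905]
scene 437.692843224063 [1.39682982 0.68519003 0.90028192]
[[-0.892  0.452 -0.001]
 [ 0.452  0.892 -0.002]
 [ 0.    -0.002 -1.   ]] [[ 0.    -0.963 -0.27   0.069]
 [ 1.    -0.     0.     0.001]
 [-0.    -0.27   0.963 -0.142]
 [ 0.     0.     0.     1.   ]]
```

View pics/top.png

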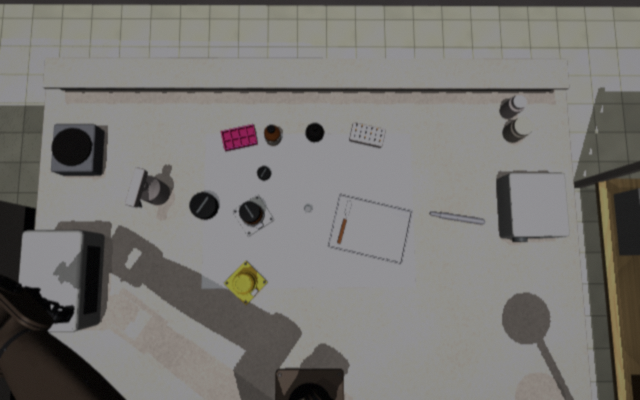

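View pics/scene.png

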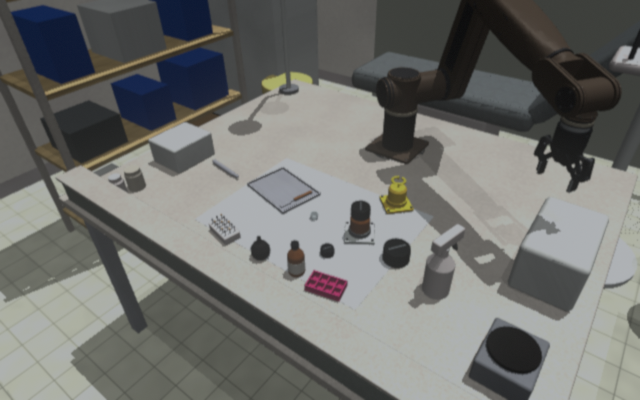

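Top view: three lid look-alikes: large at (204,206) loose on the bench, small at (264,173) loose, and the middle-sized one at (251,212) on the amber jar in the clamp plate. That last one fits. The yellow jar at (245,283) is a decoy, and the tray is centred near (370,228) with the spatula at its left. I'll confirm in a crop and measure.

```bash
python3 - <<'E'
from h import *
f=np.load('top.npz');im,d=f['im'],f['d'];C=cam('top');P=cloud(C,d)
save('crop',cv2.resize(np.clip(im[150:250,190:320].astype(float)*2,0,255).astype(np.uint8),None,fx=6,fy=6,interpolation=cv2.INTER_CUBIC))
print('K',C[0],'R',C[1].round(3))
for n,(u,v) in dict(lid=(251,212),big=(204,206),small=(264,173),dish=(308,208),tray=(370,228)).items(): print(n,P[v-2:v+3,u-2:u+3].reshape(-1,3).mean(0).round(4))
m=(P[...,2]>.1)&(P[...,2]<.125)&(d>0); m[:190]=0;m[235:]=0;m[:,:235]=0;m[:,270:]=0
vu=np.argwhere(m);print('lid px',len(vu),vu.mean(0),onplane(C,vu.mean(0)[::-1],.111),P[m].mean(0))
# tray outline
g=cv2.cvtColor(im,cv2.COLOR_RGB2GRAY)
t=((P[...,2]>.007)&(P[...,2]<.03)&(d>0)).astype(np.uint8); t[:185]=0;t[275:]=0;t[:,:322]=0;t[:,420:]=0
dk=(g<75).astype(np.uint8);dk[:185]=0;dk[275:]=0;dk[:,:322]=0;dk[:,420:]=0
for k in(t,dk):
    q=np.argwhere(k)[:,::-1].astype(np.float32)
    if len(q)>10:
        b=cv2.boxPoints(cv2.minAreaRect(q));w=onplane(C,b,.012);print(len(q),b.round(1).tolist(),w.round(4).tolist(),w.mean(0))
E
```

```text
K [[472.05773768   0.         311.51172272]
 [  0.         472.05773768 199.88589944]
 [  0.           0.           1.        ]] R [[-0.006 -0.99   0.14 ]
 [-1.     0.004 -0.018]
 [ 0.017 -0.14  -0.99 ]]
lid [0.5279 0.1566 0.1105]
big [0.5532 0.2979 0.0455]
small [0.6421 0.1251 0.0772]
dish [0.5515 0.0008 0.0036]
tray [ 0.4915 -0.1811  0.004 ]
lid px 352 [210.80965909 249.00852273] [[0.53113716 0.16201454 0.111     ]] [0.53123833 0.16208659 0.11030344]
764 [[320.6000061035156, 272.0], [323.70001220703125, 185.0], [418.8999938964844, 188.39999389648438], [415.79998779296875, 275.3999938964844]] [[0.3646, -0.0345, 0.012], [0.6187, -0.0459, 0.012], [0.6076, -0.3279, 0.012], [0.3531, -0.3092, 0.012]] [ 0.48602331 -0.17937399  0.012     ]
46 [[337.3999938964844, 240.8000030517578], [343.20001220703125, 219.5], [345.29998779296875, 220.10000610351562], [339.3999938964844, 241.39999389648438]] [[0.4539, -0.0842, 0.012], [0.5161, -0.102, 0.012], [0.5144, -0.108, 0.012], [0.4523, -0.09, 0.012]] [ 0.4841533  -0.09605375  0.012     ]
```

View pics/crop.png

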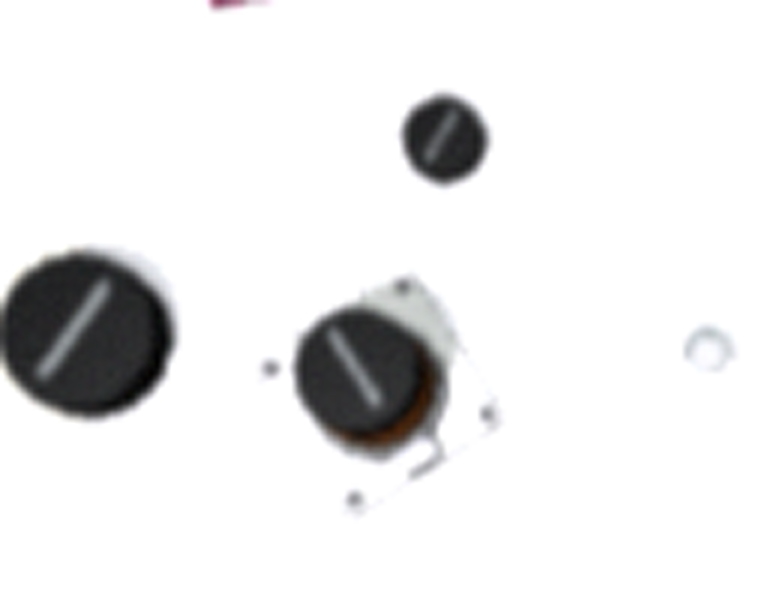

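The crop confirms it: the middle-sized black lid sits on the amber jar, with its rib running up-left at about yaw 0.5. Anticlockwise turning lowers q6, so if I start near q6 = +2.4 a single grasp covers the whole turn. Next, a closer look from above.

```bash
python3 - <<'E'
from h import *
s=arm.observe();p=np.array(s['tool_pos'])
arm.move_l([p[0],p[1],.33])
def go(pos,q6):
    q0=np.array(arm.observe()['qpos']); a=np.arctan2(pos[1],pos[0])
    q=np.array(arm.inverse_kinematics(pos,down(a+np.pi/2+.15))); print('ik',q.round(3))
    q[5]=q6; arm.goto_joints(q)
go([.531,.162,.33],2.4); 
s=arm.observe();print(s['qpos'],s['tool_pos'],R.from_quat(s['eef_rot']).as_matrix().round(3),s['time_s'])
p=np.array(s['tool_pos']);arm.move_l([.531,.162,.20])
C=cam('wrist');im,d=arm.grab_frame('wrist');np.savez('w1',im=im,d=d,R=C[1],o=C[2],K=C[0])
b=np.clip(im.astype(float)*1.8,0,255).astype(np.uint8);save('w1',b)
P=cloud(C,d);m=(abs(P[...,2]-.111)<.012)&(d>0)&(np.hypot(P[...,0]-.531,P[...,1]-.162)<.06)
print(m.sum(),P[m].mean(0),P[m].min(0),P[m].max(0))
E
```

```text
ik [ 0.113 -0.04   1.756  0.     1.425 -0.333]
[ 1.13973211e-01 -3.92655427e-02  1.75634982e+00  1.44815829e-04
  1.42481205e+00  2.39970027e+00] [0.53089551 0.16236609 0.32982712] [[ 0.755 -0.656 -0.   ]
 [-0.656 -0.755  0.   ]
 [-0.     0.    -1.   ]] 3.0917
3496 [0.5321417  0.16308947 0.11005207] [0.50219376 0.13540137 0.09908591] [0.55946961 0.19277095 0.11291115]
```

View pics/w1.png

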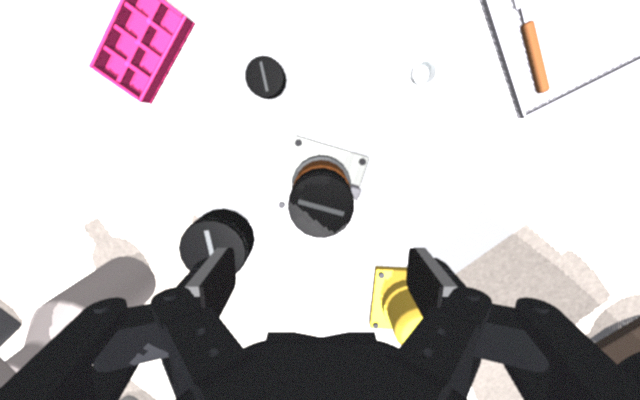

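The wrist view shows the lid top at about (321,204), with the rib from (299,201) to (343,213). The fingers clear the yellow jar and the big lid. Now I'll fit the centre, rib angle and facets.

```bash
python3 - <<'E'
from h import *
f=np.load('w1.npz');im,d=f['im'],f['d'];C=(f['K'],f['R'],f['o']);P=cloud(C,d)
m=((P[...,2]>.104)&(d>0)&(np.hypot(P[...,0]-.531,P[...,1]-.162)<.05)).astype(np.uint8)
c=max(cv2.findContours(m,0,cv2.CHAIN_APPROX_NONE)[0],key=cv2.contourArea)[:,0]
w=onplane(C,c,.111)[:,:2]
A=np.c_[2*w,np.ones(len(w))];x=np.linalg.lstsq(A,(w**2).sum(1),rcond=None)[0];r=np.sqrt(x[2]+x[:2]@x[:2]);print('ctr',x[:2],'r',r)
e=w-x[:2];a=np.arctan2(e[:,1],e[:,0]);rr=np.hypot(*e.T)-r
z=(rr*np.exp(-16j*a)).mean();print('16th',abs(z)*2,'vertex angle mod .3927:',np.angle(z)/-16%(np.pi/8), 'noise',[round(abs((rr*np.exp(-1j*k*a)).mean())*2e3,2) for k in(13,14,15,16,17,18)])
g=cv2.cvtColor(im,cv2.COLOR_RGB2GRAY).astype(float);er=cv2.erode(m,np.ones((9,9)))
v=g[er>0];rib=(er>0)&(g>(np.median(v)+25))
vu=np.argwhere(rib);q=onplane(C,vu[:,::-1],.112)[:,:2];u=np.linalg.svd(q-q.mean(0))[2][0];print('rib',len(q),q.mean(0),np.arctan2(u[1],u[0]),np.ptp(q@u))
# clamp plate yaw & tray refine from top picture
f=np.load('top.npz');T=cam('top');g=cv2.cvtColor(f['im'],cv2.COLOR_RGB2GRAY)
print(onplane(T,[[341,195],[411,210],[402,263],[329,248]],.012).round(3))
E
```

```text
ctr [0.42905649 0.25193183] r 0.1169123475380714
16th 0.00361080643624142 vertex angle mod .3927: 0.28251101032243753 noise [np.float64(4.27), np.float64(0.94), np.float64(2.95), np.float64(3.61), np.float64(2.95), np.float64(6.37)]
rib 884 [0.50623767 0.17928306] -2.4135031864500203 0.23614659635472085
[[ 0.589 -0.097  0.012]
 [ 0.543 -0.302  0.012]
 [ 0.389 -0.27   0.012]
 [ 0.433 -0.059  0.012]]
```

```bash
python3 - <<'E'
from h import *
f=np.load('w1.npz');im,d=f['im'],f['d'];C=(f['K'],f['R'],f['o']);P=cloud(C,d)
g=cv2.cvtColor(im,cv2.COLOR_RGB2GRAY).astype(float)
m=((P[...,2]>.104)&(P[...,2]<.118)&(d>0)).astype(np.uint8);m[250:]=0
_,L=cv2.connectedComponents(m);m=(L==L[190,321]).astype(np.uint8)
c=max(cv2.findContours(m,0,cv2.CHAIN_APPROX_NONE)[0],key=cv2.contourArea)[:,0]
w=onplane(C,c,.111)[:,:2]
A=np.c_[2*w,np.ones(len(w))];x=np.linalg.lstsq(A,(w**2).sum(1),rcond=None)[0];r=np.sqrt(x[2]+x[:2]@x[:2]);print('ctr',x[:2],'r',r,len(c))
e=w-x[:2];a=np.arctan2(e[:,1],e[:,0]);rr=np.hypot(*e.T)-r
z=(rr*np.exp(-16j*a)).mean();print('vertex angle',np.angle(z)/-16%(np.pi/8), [round(abs((rr*np.exp(-1j*k*a)).mean())*2e3,2) for k in range(1,19)])
er=cv2.erode(m,np.ones((9,9)));v=g[er>0];rib=(er>0)&(g>(np.median(v)+20))
vu=np.argwhere(rib);q=onplane(C,vu[:,::-1],.112)[:,:2];u=np.linalg.svd(q-q.mean(0))[2][0];print('rib',len(q),q.mean(0),np.arctan2(u[1],u[0]),np.ptp(q@u))
E
```

```text
ctr [0.53136084 0.16373047] r 0.027909551215893023 194
vertex angle 0.01910657534280292 [np.float64(0.01), np.float64(0.3), np.float64(0.05), np.float64(0.04), np.float64(0.01), np.float64(0.02), np.float64(0.09), np.float64(0.02), np.float64(0.03), np.float64(0.09), np.float64(0.01), np.float64(0.05), np.float64(0.06), np.float64(0.07), np.float64(0.07), np.float64(0.06), np.float64(0.06), np.float64(0.07)]
rib 561 [0.52976418 0.17432564] -2.352072381506085 0.04323434900639661
```

```bash
cat >> h.py <<'E'
def st(tag=''):
    s=arm.observe();T=R.from_quat(s['eef_rot']).as_matrix()
    print(tag,'t%.2f'%s['time_s'],'q6 %.3f'%s['qpos'][5],'p',np.round(s['tool_pos'],4),'Fw',np.round(s['wrist_force'],1),'Ftool',np.round(T.T@s['wrist_force'],1),'M',np.round(s['wrist_torque'],2),'op %.4f'%s['opening'],'g %.0f'%s['gripper_force'],flush=True)
    return s
def q6to(v):
    q=np.array(arm.observe()['qpos']);q[5]=v;arm.goto_joints(q)
E
python3 - <<'E'
from h import *
f=np.load('w1.npz');C=(f['K'],f['R'],f['o'])
w=onplane(C,[[299,201],[343,213]],.112);e=w[1]-w[0];rib=np.arctan2(e[1],e[0])%np.pi;print('rib yaw',rib,np.linalg.norm(e),w.mean(0))
q1=arm.inverse_kinematics([.5314,.1635,.2],arm.observe()['eef_rot'])[0]
# flats normal at rib+k*22.5deg ; pick q6 near 2.45
y0=q1+np.pi/2-2.45; yaw=rib+np.round((y0-rib)/(np.pi/8))*np.pi/8; print('yaw',yaw,'q6',q1+np.pi/2-yaw)
# first centring in the perpendicular direction
st('0')
for i,(yw) in enumerate([yaw+np.pi/2]):
    arm.move_l([.5314,.1635,.17]);q6to(q1+np.pi/2-yw);st('hover')
    arm.move_l([.5314,.1635,.077],speed=.08);st('down')
    arm.move_gripper(.05,20);st('closed')
E
```

```text
rib yaw 0.5785895152747811 0.03832222022110558 [0.53090328 0.16332112 0.112     ]
yaw -0.5995077298213913 q6 2.2862988277670238
0 t4.16 q6 2.400 p [0.5319 0.1622 0.2015] Fw [0.7 0.2 0.8] Ftool [ 0.4 -0.6 -0.8] M [0.03 0.02 0.04] op 0.0855 g 0
hover t6.00 q6 0.716 p [0.5314 0.1635 0.1704] Fw [ 0.5 -0.9  0.1] Ftool [-0.5  0.9 -0.1] M [ 0.01 -0.02 -0.02] op 0.0852 g 0
down t7.31 q6 0.716 p [0.532  0.1636 0.0777] Fw [0.7 0.1 0.5] Ftool [ 0.5  0.5 -0.5] M [0.01 0.06 0.02] op 0.0855 g 0
closed t7.68 q6 0.715 p [0.5318 0.1636 0.0776] Fw [-0.5  0.2  1.8] Ftool [-0.2 -0.5 -1.8] M [ 0.06  0.1  -0.02] op 0.0565 g 22
```

```bash
python3 - <<'E'
from h import *
arm.move_gripper(.085);q6to(2.286);st('turned')
arm.move_gripper(.05,20);st('closed20')
arm.move_gripper(.05,75);s=st('closed75')
q0=s['qpos'][5]
q6to(q0-.1);st('.1');q6to(q0-.6);st('.6')
E
```

```text
turned t9.48 q6 2.285 p [0.5313 0.1635 0.0768] Fw [ 0.8  0.1 -1. ] Ftool [ 0.6 -0.5  1. ] M [ 0.   -0.01  0.01] op 0.0851 g 0
closed20 t9.85 q6 2.286 p [0.5313 0.1635 0.0769] Fw [0.4 0.7 1. ] Ftool [-0.1 -0.8 -1. ] M [-0.04  0.04  0.02] op 0.0566 g 23
closed75 t10.07 q6 2.286 p [0.5316 0.1635 0.0772] Fw [0.8 0.2 2. ] Ftool [ 0.5 -0.6 -2. ] M [-0.03  0.02  0.01] op 0.0558 g 80
.1 t10.32 q6 2.189 p [0.5314 0.1638 0.0772] Fw [-0.6  1.3  1.2] Ftool [-1.1 -0.9 -1.2] M [ 0.07  0.14 -0.39] op 0.0557 g 80
.6 t10.87 q6 1.689 p [0.5315 0.1635 0.0772] Fw [-0.2 -1.1  1.9] Ftool [-0.2  1.1 -1.9] M [-0.19 -0.    0.  ] op 0.0558 g 80
```

The torque rose and then fell to zero, so the lid is loose. Next I spin it quickly to 1.5 rad, then feel for the stop in small steps.

```bash
python3 - <<'E'
from h import *
q0=2.286
q6to(q0-1.5);s=st('1.5')
a=1.5;hit=False
while a<2.75:
    a+=.03;q6to(q0-a)
    M=[arm.observe()['wrist_torque'][2]]
    if M[0]<-.15:
        arm.pause(.1);M.append(arm.observe()['wrist_torque'][2])
    if min(M)<-.1 or abs(a%.3)<.03: print(round(a,2),np.round(M,2),flush=True)
    if len(M)>1 and M[1]<-.25: hit=True;break
st('hit' if hit else 'none')
im,d=arm.grab_frame('wrist');save('w2',np.clip(im.astype(float)*1.8,0,255).astype(np.uint8))
E
```

```text
1.5 t11.73 q6 0.788 p [0.5316 0.1635 0.0772] Fw [-0.5 -0.8  1.6] Ftool [-1.   0.1 -1.6] M [0.03 0.05 0.03] op 0.0557 g 80
1.8 [0.]
1.95 [-0.17 -0.21]
1.98 [-0.45 -0.42]
hit t15.93 q6 0.307 p [0.5314 0.1628 0.0772] Fw [-1.2 -3.2  2.6] Ftool [-3.4 -0.6 -2.6] M [-0.58  0.25 -0.42] op 0.0556 g 80
```

View pics/w2.png

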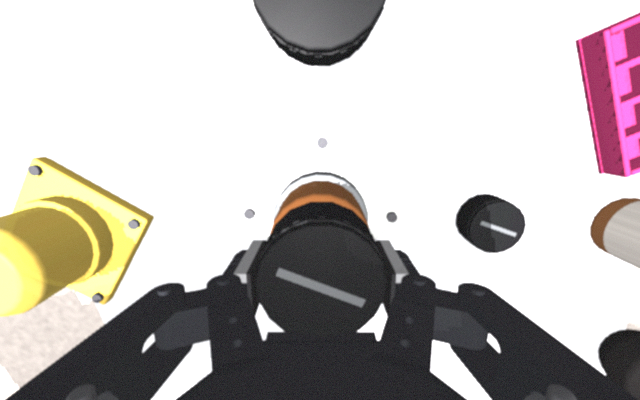

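The stop is felt at about 1.95 rad. The picture shows the lid held square at (320,280), and the rib at (277,272)-(363,303) has turned with it. Now I'll ease back a little and lift.

```bash
python3 - <<'E'
from h import *
q6to(.34);s=st('eased');p=np.array(s['tool_pos']);p[:2]=.5314,.1635
ok=True
for dz in(.001,.002,.003,.005,.008):
    arm.move_l([p[0],p[1],p[2]+dz],speed=.02);s=st(str(dz))
    if s['wrist_force'][2]<-12: ok=False;print('hooked');arm.move_l([p[0],p[1],p[2]],speed=.02);break
if ok:
    arm.move_l([p[0],p[1],.125],speed=.06);arm.move_l([p[0],p[1],.2]);st('up')
    t=[.482,-.211,.16];a=np.arctan2(t[1],t[0])
    q=arm.inverse_kinematics(t,down(a+np.pi/2));print(np.round(q,2));arm.goto_joints(q);st('over tray')
    C=cam('wrist');im,d=arm.grab_frame('wrist');np.savez('w3',im=im,d=d,R=C[1],o=C[2],K=C[0]);save('w3',np.clip(im.astype(float)*1.8,0,255).astype(np.uint8))
    T=cam('top');P=cloud(C,d);m=(d>0)&(P[...,2]<.05);print('floor z median',np.median(P[...,2][m]))
E
```

```text
eased t16.23 q6 0.339 p [0.5314 0.1628 0.0772] Fw [-2.6 -2.6  3.6] Ftool [-3.1 -2.  -3.6] M [-0.54  0.29 -0.2 ] op 0.0558 g 80
0.001 t16.48 q6 0.341 p [0.5308 0.1633 0.0776] Fw [-3.7 -3.   1.5] Ftool [-3.7 -3.  -1.5] M [-0.69  0.28 -0.15] op 0.0557 g 80
0.002 t16.73 q6 0.341 p [0.5305 0.1635 0.0786] Fw [-3.6 -3.9 -0.6] Ftool [-4.6 -2.7  0.6] M [-0.61  0.49 -0.19] op 0.0555 g 80
0.003 t16.98 q6 0.341 p [0.5306 0.1635 0.0798] Fw [-4.7 -3.9 -0.4] Ftool [-4.8 -3.8  0.4] M [-0.58  0.66 -0.18] op 0.0556 g 80
0.005 t17.23 q6 0.341 p [0.5308 0.1635 0.0823] Fw [-5.  -3.3  1.8] Ftool [-4.4 -4.1 -1.8] M [-0.64  0.78 -0.18] op 0.0558 g 80
0.008 t17.53 q6 0.341 p [0.5312 0.1635 0.0858] Fw [-4.2 -4.1  1.4] Ftool [-4.9 -3.2 -1.4] M [-0.58  0.74 -0.13] op 0.0556 g 80
up t19.00 q6 0.341 p [0.5308 0.1634 0.199 ] Fw [-0.2  0.4 -1.4] Ftool [ 0.3 -0.3  1.4] M [-0.   -0.02  0.02] op 0.0557 g 80
[-0.61  0.03  2.    0.    1.11 -0.19]
over tray t20.42 q6 -0.193 p [ 0.4823 -0.2102  0.1599] Fw [-0.8  0.5 -0.1] Ftool [ 0.1 -0.9  0.1] M [ 0.01 -0.    0.01] op 0.0558 g 80
floor z median -0.00012000793734534554
```

View pics/w3.png

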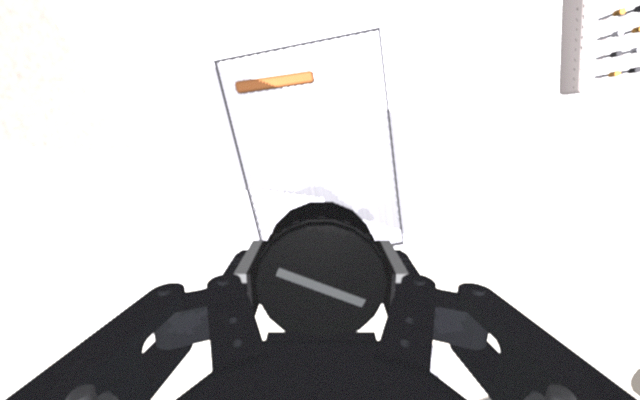

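The lid is off and in the grip. The picture shows tray corners at about (218,62), (381,30) and (402,243). I'll check those against my placing point.

```bash
python3 - <<'E'
from h import *
f=np.load('w3.npz');C=(f['K'],f['R'],f['o'])
w=onplane(C,[[218,62],[381,30],[402,243],[275,82]],.012);print(w.round(4));print(np.linalg.norm(w[0]-w[1]),np.linalg.norm(w[1]-w[2]))
c=(w[0]+w[2])/2;y=w[1]-w[2];y/=np.linalg.norm(y);print('ctr',c,'y',y,'spot',c-.03*y)
E
```

```text
[[ 0.4438 -0.0605  0.012 ]
 [ 0.5904 -0.0959  0.012 ]
 [ 0.5395 -0.2988  0.012 ]
 [ 0.4844 -0.0969  0.012 ]]
0.15081351008985153 0.20916637943557442
ctr [ 0.49165331 -0.17966212  0.012     ] y [0.24343513 0.96991718 0.        ] spot [ 0.48435026 -0.20875963  0.012     ]
```

Both measurements agree on the spot, so I'll set the lid down by feel.

```bash
python3 - <<'E'
from h import *
x,y=.4835,-.2095
arm.move_l([x,y,.03],speed=.12);arm.move_l([x,y,.010],speed=.03);st('near')
z=.010
while z>.0015:
    z-=.0007;arm.move_l([x,y,z],speed=.01);s=arm.observe()
    if s['wrist_force'][2]>3: break
st('touch')
arm.move_gripper(.0558,20);arm.pause(.2);st('eased')
arm.move_gripper(.07);arm.move_gripper(.085);st('open')
arm.move_l([x,y,.06],speed=.05);arm.move_l([x,y,.16]);st('up')
C=cam('wrist');im,d=arm.grab_frame('wrist');save('w4',np.clip(im.astype(float)*1.8,0,255).astype(np.uint8))
P=cloud(C,d);m=(d>0)&(np.hypot(P[...,0]-x,P[...,1]-y)<.024)&(P[...,2]<.06)
p=P[m];A=np.c_[p[:,:2],np.ones(len(p))];k=np.linalg.lstsq(A,p[:,2],rcond=None)[0];print('top z',np.median(p[:,2]),'tilt',k[:2])
E
```

```text
near t22.52 q6 -0.189 p [ 0.4836 -0.2096  0.01  ] Fw [ 0.6 -0.  -0.5] Ftool [0.2 0.5 0.5] M [-0.06 -0.03 -0.02] op 0.0555 g 80
touch t25.27 q6 -0.189 p [ 0.4837 -0.2096  0.0033] Fw [-3.5  1.6  6.5] Ftool [ 0.  -3.9 -6.5] M [0.17 0.34 0.01] op 0.0557 g 81
eased t25.68 q6 -0.189 p [ 0.4837 -0.2096  0.0031] Fw [-1.3  0.5  5.4] Ftool [-0.1 -1.4 -5.4] M [ 0.22  0.3  -0.03] op 0.0559 g 59
open t26.27 q6 -0.189 p [ 0.4835 -0.2095  0.0022] Fw [0.4 0.4 0.2] Ftool [ 0.5  0.2 -0.2] M [ 0.02 -0.06  0.  ] op 0.0850 g 0
up t28.39 q6 -0.189 p [ 0.4828 -0.2091  0.1589] Fw [ 0.6  0.1 -0.4] Ftool [0.3 0.5 0.4] M [-0.   -0.    0.03] op 0.0846 g 0
top z 0.036366206005655655 tilt [-0.00124972 -0.00105326]
```

View pics/w4.png

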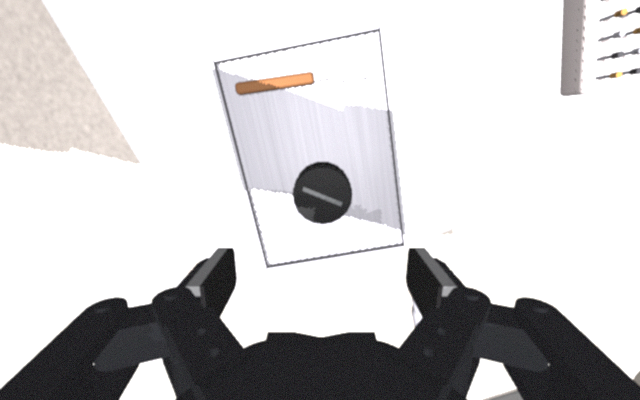

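The lid lies flat and top up at (322,192), inside the free part of the tray. The spatula hasn't moved and the gripper is clear, so I'm handing in.

```bash
python3 -c "
from workcell import arm
print(arm.finish_job())"
```

```text
the job is handed in; nothing more can be done
None
```

The lid was broken loose, turned until it just met its stop at about 1.95 rad, lifted off and laid flat, top up, in the free part of the tray; the job is handed in (about 28 s of the 72 s used), but no verdict was shown.

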